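Drain the tilting pot of brass plugs into the filling tube

TASK

Slide the carriage fully in, so that its funnel stands under the pot, then push the pot's bar handle over so that all five brass plugs drop through the funnel into the tube. Stand the empty pot fully upright again before sliding the carriage with the filled tube all the way back out to the loading end of its track. Leave the other things on the bench alone.

Things in the scene. Friction and masses are not known exactly. Their poses are not given: they have to be found in the camera images.
- station: The tilting station, bolted to the bench, turned up to 0.25 rad. A grey base plate 235 x 450 x 10 mm; origin on the bench directly under the middle of the pot, x away from the robot, y along the track (pot end to loading end), z up. It carries two aluminium posts (at x = +-72 mm, y = 0, 224 mm high) that hold the pot's axle, and the track along +y with the sliding carriage.
- pot (a joint): Angle (rad) of the steel pot about its axle, which runs along the station's x axis 210 mm above the bench: 0 = upright (stop), 2.15 = tipped fully over towards the station's +y (stop); below about 1.9 plugs may stay in. A stiff hinge (about 4 N at 80 mm): it stays where it is left. The pot is an open cone, 100 mm across the rim, 78 mm at the foot, 70 mm high, its mid-height on the axle.
- bar_hub (a point): Centre of the pot's bar handle: on the axle, 125 mm from the pot's middle on the robot's side (station x = -125 mm), 210 mm above the bench. The handle is a straight round steel bar 200 mm long in the plane x = -125 mm, turning with the pot; 12 mm thick, its black ends (last 30 mm) 15 mm. Its hub is 26 mm across.
- bar_end_a (a point): Point on the bar 85 mm from the hub (bar's middle line), on the end that stands up, leaning 60 degrees above level towards station +y, when the pot is upright. Pushing this end over and down towards +y tips the pot; with the pot at 2.1 rad it points 60 degrees below level.
- bar_end_b (a point): Point on the bar 85 mm from the hub on the other end: it hangs down on the station's -y side when the pot is upright, and stands up there when the pot is tipped; pushing it over and down towards -y stands the pot upright.
- carriage (a joint): Travel (m) of the carriage along the track: 0 = out at the loading end (stop), 0.14 = in, funnel under the pot's lip (stop). It grows towards the station's -y. Slides with about 2 N and stays where it is left.
- carriage_post (a point): Centre of the top of the carriage's upright black push post: 18 mm thick, 102 mm high above the carriage plate, its top 130 mm above the bench. It stands 100 mm nearer the robot (station -x) and 100 mm further to station +y than the middle of the funnel.
- funnel_mouth (a point): Centre of the mouth of the steel funnel fixed on the tube, 137 mm above the bench; mouth 148 mm across, throat 49 mm. With the carriage fully in it is at station y = +65 mm, fully out at +205 mm.
- tube_floor (a point): Centre of the inner floor of the clear tube under the funnel, 32 mm above the bench; tube bore 48 mm, 66 mm deep up to the funnel's throat. z up.
- manifold: Bystander: aluminium manifold block with fittings, 35 x 150 x 46 mm, loose. Origin under its centre.
- valve: Bystander: black valve, 35 x 110 x 60 mm, loose. Origin under its centre.
- screwdriver: Bystander: screwdriver lying on the bench, about 200 mm long. Origin on the bench under its middle.
- plug0: Brass pipe plug 1 of 5, alike: head 17 mm across and 9 mm high, stub 12 mm across and 7 mm high, 22 g, lying in the pot at the start. Origin at the centre of the head's outer face.
- plug1: Brass pipe plug 2 of 5, alike: head 17 mm across and 9 mm high, stub 12 mm across and 7 mm high, 22 g, lying in the pot at the start. Origin at the centre of the head's outer face.
- plug2: Brass pipe plug 3 of 5, alike: head 17 mm across and 9 mm high, stub 12 mm across and 7 mm high, 22 g, lying in the pot at the start. Origin at the centre of the head's outer face.
- plug3: Brass pipe plug 4 of 5, alike: head 17 mm across and 9 mm high, stub 12 mm across and 7 mm high, 22 g, lying in the pot at the start. Origin at the centre of the head's outer face.
- plug4: Brass pipe plug 5 of 5, alike: head 17 mm across and 9 mm high, stub 12 mm across and 7 mm high, 22 g, lying in the pot at the start. Origin at the centre of the head's outer face.

How it is judged (in metres and radians):
On the way, in this order (a step that is already met when the one before it is completed fails the run):
1. the carriage is fully in under the pot, the pot not yet tipped (value of joint carriage above 0.125 m and value of joint pot below 0.4 rad), for 0.2 s.
2. the pot is tipped and all five plugs are in the tube, the carriage still in (value of joint pot above 1 rad and value of joint carriage above 0.125 m and horizontal distance between each of plug0, plug1, plug2, plug3, plug4 and tube_floor below 0.03 m and z of plug0 in the frame of tube_floor between -0.01 and 0.066 m and z of plug1 in the frame of tube_floor between -0.01 and 0.066 m and z of plug2 in the frame of tube_floor between -0.01 and 0.066 m and z of plug3 in the frame of tube_floor between -0.01 and 0.066 m and z of plug4 in the frame of tube_floor between -0.01 and 0.066 m), for 0.2 s.
3. the pot is upright again, the carriage still in (value of joint pot below 0.15 rad and value of joint carriage above 0.125 m), for 0.2 s.
4. the carriage is back out at the loading end (value of joint carriage below 0.015 m), for 0.2 s.
At the end, for the whole second after the job is handed in: The pot stands upright (within 0.15 rad of its stop), the carriage is out (within 15 mm of its loading-end stop), and all five plugs lie at rest in the tube below the funnel's throat (value of joint pot below 0.15 rad and value of joint carriage below 0.015 m and horizontal distance between each of plug0, plug1, plug2, plug3, plug4 and tube_floor below 0.03 m and z of plug0 in the frame of tube_floor between -0.01 and 0.066 m and z of plug1 in the frame of tube_floor between -0.01 and 0.066 m and z of plug2 in the frame of tube_floor between -0.01 and 0.066 m and z of plug3 in the frame of tube_floor between -0.01 and 0.066 m and z of plug4 in the frame of tube_floor between -0.01 and 0.066 m and linear speed of each of plug0, plug1, plug2, plug3, plug4 below 0.05 m/s); the robot touches nothing.
It fails at once if a bystander (manifold, valve or screwdriver) is moved more than 30 mm (distance of any of manifold, valve, screwdriver from where it was at the start of the episode above 0.03 m).
It also fails if it takes over 72 s, if anything falls off the work surface, if the arm or the gripper's body presses on something with over 40 N, if the wrist force passes 120 N, or if a joint passes its speed limit or range.

ROBOT

A 6-joint arm with a two-finger parallel gripper is mounted at the origin on the work surface. World frame = base frame: x ahead of the robot, y to its left, z up, the work surface at z = 0. Lengths are in m, angles in degrees, forces in N, time in s.
With the tool pointing down it reaches from about 0.3 to 0.75 m from the base axis. Payload 8.5 kg.
Tool frame: the origin (TCP) lies midway between the tips of the shut fingers; the grasp point (between the pads) lies grasp_offset behind it (grasp_offset is the distance from the TCP to the grasp point, in m); z points along the fingers, y is the line along which they close (so a half turn about z gives the same grasp; the last joint's range is limited). The gripper opens to 85 mm and grips with 20 to 120 N. Pads are 22 mm wide; open, the fingers measure 114 mm over their backs; the gripper's body (76 mm by 85 mm) begins 54 mm behind the grasp point. The pads swing forward as they close: fully open they stand 13 mm farther back than shut.
Start: joints at [64.555, 21.807, 74.336, -0, 83.858, -12.336], TCP at [0.125, 0.536, 0.231] pointing down, gripper open.
Joint ranges: [-178.18, 178.18], [-50.72, 133.34], [12.68, 142.11], [-81.47, 261.47], [9.98, 163.14], [-165.26, 165.26]. Speed limits (degrees/s): [136.94, 136.94, 180, 180, 180, 180].

INTERFACE

Orientations are given as a 3x3 rotation matrix whose columns are the frame's x, y, z axes.
In Python, from rig import observe, get_image, camera_params, close_job, grasp_offset gives the robot as it stands.
- The arm moves only by the shell command python3 -m handwheel 'ROWS' [OPENING] [FORCE]. ROWS is JSON, a list of rows, each a list of 2 entries, a list of its own where there are three numbers: the shift along the tool's x, y, z as a fraction of full scale, then the turn, a rotation vector about the tool's x, y, z as a fraction of full scale. In form: [[[dx, dy, dz], [ax, ay, az]], ...]. A call has 1 to 10 rows; each row is the pose to reach, as a shift and turn from the pose commanded when the call began, along the tool's axes at that moment, turning the shorter way round; what a row does not reach only later rows make up. Full scale, the value 1, is 0.5 m for a shift and pi rad for a turn. A row lasts 1/10 s, in which the tool goes at most 50 mm and 8.59 degrees, less where a joint would pass 70% of its speed; a pose out of reach is approached as far as the arm can. A call with a number of a shift or a turn outside -1 to 1 is refused whole. A call with a gripper value outside its range is refused whole. OPENING is the opening, from 0 (shut) to 1 (fully open), set as the call begins (- or left out, the last holds). The fingers move at their own pace and stop on an object; FORCE is the grip in N (left out, the last holds). Time passes only in rows, so rows that repeat a pose let the fingers close. It gives the time, the measured TCP pose, the force, the opening and the grip force at its end, in the units of the state.
- observe(): the state, without advancing time (a new reading comes with each control period).
- get_image(name): name is "side" or "top" or "wrist"; returns (picture, depth): 420x560x3 uint8, red, green, blue; 420x560 float32, m along the optical axis (not along the pixel's ray), 0 where there is no reading.
- camera_params(name): a dict with "K" (3x3 intrinsics, pixels), "R" (3x3) and "t" (3): a world point X has camera coordinates R X + t. Camera axes: x right, y down, z forward; pixel columns grow to the right and rows downward; lengths in m; the calibration is good to about 2 mm. A picture is of the moment at which its call begins: read the wrist's pose just before it. camera_params takes no time and is no camera call; for the wrist camera it gives the pose at the moment of the call.
- close_job(): hands the job in; it is judged then, once.
The state is a dict: "time_s": time; "q": joint angles; "qvel": joint speeds; "joint_efforts": joint torques, N m; "position": TCP position; "tool_rot": TCP orientation; "ft_force": force on the tool from outside, world axes, zero at the start; "wrist_torque": the same for the moment, N m; "grip_width": finger opening in m; "gripper_force": force on a finger pad.
Only numpy, scipy, OpenCV 4.12 (cv2) and the standard library are available. Lean on these libraries where they do the work, as an engineer would, in place of code of your own. Each camera call takes 0.05 s, during which the arm holds its last target. There are 200 camera calls.

## Working session

There is one attempt and no reset: what is moved stays moved. The work goes in short steps, Python scripts to look and compute and a shell command to move; the robot and the scene stay as the last step left them, time stands still between calls to the robot, and variables do not carry over. Pictures are saved under pics/ and viewed, at most 10 in all, crops included, and the job is handed in when it is done.

```bash
mkdir -p pics; ls
python3 - <<'E'
from rig import *
import cv2,numpy as np
o=observe();print(o['time_s'],o['position'],np.round(o['tool_rot'],3).tolist(),grasp_offset if not callable(grasp_offset) else grasp_offset())
for n in("top","side"):
    p,d=get_image(n);cv2.imwrite(f"pics/{n}0.png",p[...,::-1]);np.savez(f"{n}0.npz",p=p,d=d,**camera_params(n))
    c=camera_params(n);print(n,np.round(c['K'],1).tolist(),np.round(-c['R'].T@c['t'],3))
E
```

```text
pics
0.0 [0.12460804 0.5353946  0.23071026] [[-0.974, 0.227, -0.001], [0.227, 0.974, -0.001], [0.0, -0.001, -1.0]] 0.0187
top [[495.4, 0.0, 279.8], [0.0, 495.4, 210.9], [0.0, 0.0, 1.0]] [ 0.27  -0.018  1.597]
side [[400.4, 0.0, 280.0], [0.0, 400.4, 209.2], [0.0, 0.0, 1.0]] [-0.078 -0.89   1.043]
```

View pics/top0.png

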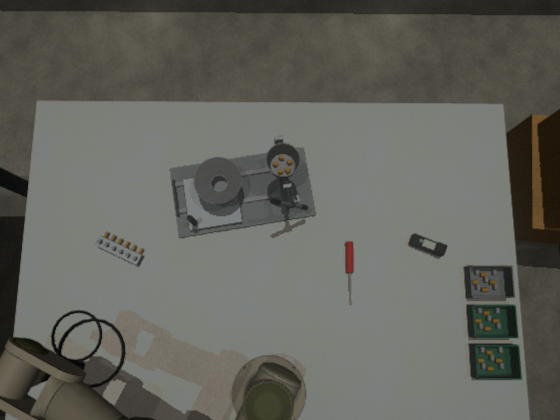

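View pics/side0.png

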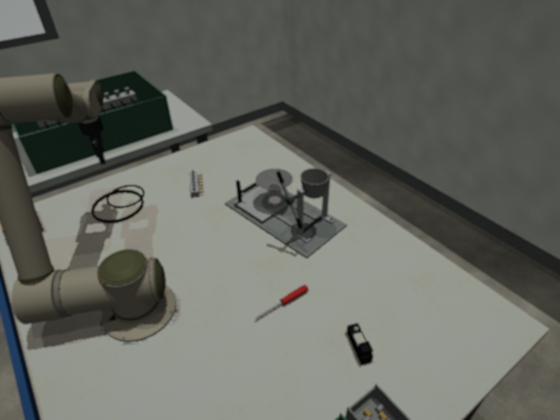

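The top view shows the pot at about (283,160), the funnel at (219,183), the post at (192,218) and the bar at about (288,205). I'll enlarge it and use depth to fit the station.

```bash
cat > h.py <<'E'
import numpy as np,cv2
def load(n):
    f=np.load(n);return f['p'],f['d'],f['K'],f['R'],f['t']
def cloud(d,K,R,t):
    v,u=np.mgrid[:d.shape[0],:d.shape[1]]
    c=np.stack([(u-K[0,2])/K[0,0]*d,(v-K[1,2])/K[1,1]*d,d],-1)
    return (c-t)@R
def atz(u,v,z,K,R,t):
    r=R.T@np.linalg.solve(K,[u,v,1]);o=-R.T@t
    return o+r*(z-o[2])/r[2]
E
python3 - <<'E'
from h import *
p,d,K,R,t=load('top0.npz')
c=cv2.resize(p[120:250,160:325],None,fx=4.6,fy=4.6,interpolation=cv2.INTER_CUBIC)
cv2.imwrite('pics/crop.png',np.clip(c[...,::-1]*1.6,0,255).astype('uint8'))
X=cloud(d,K,R,t)
m=np.zeros(d.shape,bool);m[135:245,165:320]=1
s=m&(d>0)
plate=s&(X[...,2]>.004)&(X[...,2]<.3)
n,l,st,_=cv2.connectedComponentsWithStats(plate.astype('uint8'));print(st[1:][st[1:,4]>20])
P=X[plate];r=cv2.minAreaRect((P[(P[:,2]<.02)][:,:2]*1000).astype('float32'));print('plate rect',r)
for a,b in((.12,.14),(.22,.26),(.125,.134)):
    q=X[s&(X[...,2]>a)&(X[...,2]<b)];print(a,b,len(q),q.mean(0).round(4),q.min(0).round(3),q.max(0).round(3))
for z,u,v in((.245,283,160),(.137,219,183),(.13,192,218)):print(atz(u,v,z,K,R,t).round(4), X[v,u].round(3))
E
```

```text
[[ 169  136  147  103 9658]]
plate rect ((642.2966918945312, 89.86746215820312), (369.4609375, 514.5144653320312), 0.26616373658180237)
0.12 0.14 860 [0.6396 0.1577 0.1296] [ 0.515 -0.116  0.12 ] [0.712 0.245 0.14 ]
0.22 0.26 403 [ 0.6632 -0.0426  0.2345] [ 0.54  -0.087  0.22 ] [0.749 0.01  0.26 ]
0.125 0.134 439 [0.6383 0.1575 0.1297] [ 0.515 -0.116  0.125] [0.712 0.245 0.134]
[ 0.6692 -0.0414  0.245 ] [ 0.687 -0.042  0.183]
[0.6276 0.1504 0.137 ] [0.653 0.162 0.033]
[0.5209 0.2293 0.13  ] [0.522 0.23  0.125]
```

View pics/crop.png

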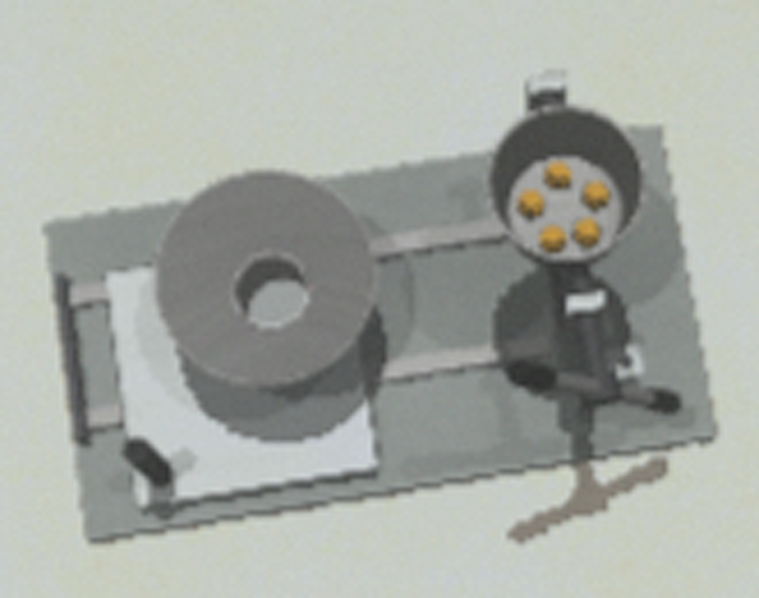

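```bash
cat >> h.py <<'E'
def fit(loc,W):
    A=np.array(loc)[:,:2];B=np.array(W)[:,:2];a=A-A.mean(0);b=B-B.mean(0)
    th=np.arctan2((a[:,0]*b[:,1]-a[:,1]*b[:,0]).sum(),(a*b).sum())
    M=np.array([[np.cos(th),-np.sin(th)],[np.sin(th),np.cos(th)]]);o=B.mean(0)-M@A.mean(0)
    return th,o,B-(A@M.T+o)
E
python3 - <<'E'
from h import *
p,d,K,R,t=load('top0.npz')
f=lambda x,y,z:atz(160+(x+.5)/4.6-.5,120+(y+.5)/4.6-.5,z,K,R,t)
pts=[(566,186,.245),(268,279,.137),(142,452,.13),(612,400,.21)]
W=[f(*q) for q in pts];loc=[(0,0),(0,.205),(-.1,.305),(-.125,0)]
th,o,r=fit(loc,W);print(np.degrees(th),o,r.round(4).tolist())
C=[f(x,y,.01) for x,y in((45,225),(662,127),(717,437),(92,542))]
M=np.array([[np.cos(th),-np.sin(th)],[np.sin(th),np.cos(th)]])
print('corners local',((np.array(C)[:,:2]-o)@M).round(4).tolist())
L=lambda x,y:(o+M@[x,y]).round(4)
print('hub',L(-.125,0),'post out',L(-.1,.305),'post in',L(-.1,.165),'a',L(-.125,.0425))
T=np.array([[-.974,.227],[.227,.974]]) # tool x,y cols
q,dd,K2,R2,t2=load('side0.npz')
for n,l in(('post',(-.1,.305,.13)),('hub',(-.125,0,.21)),('a',(-.125,.0425,.2836)),('b',(-.125,-.0425,.1364)),('pot',(0,0,.245)),('fun',(0,.205,.137))):
    X=np.r_[o+M@l[:2],l[2]];k=K2@(R2@X+t2);print(n,X.round(3),(k[:2]/k[2]).round(1))
E
```

```text
9.496304464800096 [ 0.66856793 -0.04704987] [[0.0005, 0.0067], [0.0013, -0.0011], [0.0017, -0.0034], [-0.0035, -0.0021]]
corners local [[0.0999, 0.3656], [0.1021, -0.0848], [-0.1296, -0.0843], [-0.1331, 0.361]]
hub [ 0.5453 -0.0677] post out [0.5196 0.2373] post in [0.5427 0.0992] a [ 0.5383 -0.0258]
post [0.52  0.237 0.13 ] [236.7 181.9]
hub [ 0.545 -0.068  0.21 ] [289.5 202.5]
a [ 0.538 -0.026  0.284] [279.9 179.2]
b [ 0.552 -0.11   0.136] [298.7 224.9]
pot [ 0.669 -0.047  0.245] [314.5 177.7]
fun [0.635 0.155 0.137] [273.1 179.6]
```

```bash
python3 -m handwheel '[[[-0.86,-0.294,0],[0,0,-0.125]],[[-0.86,-0.294,0],[0,0,-0.125]],[[-0.86,-0.294,0],[0,0,-0.125]],[[-0.86,-0.294,0],[0,0,-0.125]],[[-0.86,-0.294,0],[0,0,-0.125]],[[-0.86,-0.294,0],[0,0,-0.125]],[[-0.86,-0.294,0],[0,0,-0.125]],[[-0.86,-0.294,0],[0,0,-0.125]],[[-0.86,-0.294,0],[0,0,-0.125]],[[-0.86,-0.294,0],[0,0,-0.125]]]' 0 60
cat > s.py <<'E'
from rig import *
import numpy as np
o=observe();th=np.radians(9.45);M=np.array([[np.cos(th),-np.sin(th)],[np.sin(th),np.cos(th)]])
p=o['position'];print('t',o['time_s'],'station',((p[:2]-[.668,-.046])@M).round(4),'z',round(p[2],4),'F st',(o['ft_force'][:2]@M).round(1),round(o['ft_force'][2],1),'R st',np.round(np.block([[M.T,np.zeros((2,1))],[np.zeros((1,2)),np.eye(1)]])@o['tool_rot'],2).tolist())
E
python3 s.py
```

```text
time_s: 1.1
position: [0.5134, 0.292, 0.2303]
tool_rot: [[-0.987, -0.159, -0.0], [-0.159, 0.987, -0.001], [0.001, -0.001, -1.0]]
ft_force: [-0.0, 1.1, -0.3]
grip_width: 0.0003
gripper_force: 0.0
t 1.1 station [-0.097   0.3588] z 0.2303 F st [0.2 1.1] -0.3 R st [[-1.0, 0.01, -0.0], [0.01, 1.0, -0.0], [0.0, -0.0, -1.0]]
```

```bash
python3 -m handwheel '[[[0.006,0,0.09],[0,0,0]],[[0.006,0,0.18],[0,0,0]],[[0.006,0,0.26],[0,0,0]],[[0.006,0,0.26],[0,0,0]]]'
python3 -m handwheel '[[[0,-0.03,0],[0,0,0]],[[0,-0.06,0],[0,0,0]],[[0,-0.09,0],[0,0,0]],[[0,-0.12,0],[0,0,0]],[[0,-0.15,0],[0,0,0]],[[0,-0.18,0],[0,0,0]],[[0,-0.21,0],[0,0,0]],[[0,-0.24,0],[0,0,0]],[[0,-0.27,0],[0,0,0]],[[0,-0.29,0],[0,0,0]]]'
python3 s.py
python3 -m handwheel '[[[0,-0.01,0],[0,0,0]],[[0,-0.02,0],[0,0,0]],[[0,-0.03,0],[0,0,0]],[[0,-0.036,0],[0,0,0]]]'
python3 s.py
```

```text
time_s: 1.5
position: [0.5041, 0.2939, 0.0965]
tool_rot: [[-0.986, -0.163, -0.01], [-0.163, 0.987, -0.003], [0.011, -0.002, -1.0]]
ft_force: [-0.1, 0.1, 0.3]
grip_width: -0.0002
gripper_force: 0.0
time_s: 2.5
position: [0.5311, 0.1499, 0.1012]
tool_rot: [[-0.987, -0.162, -0.0], [-0.162, 0.987, -0.0], [0.0, -0.0, -1.0]]
ft_force: [0.7, 2.2, 1.3]
grip_width: -0.0004
gripper_force: 1.1
t 2.5 station [-0.1029  0.2157] z 0.1012 F st [1.1 2.1] 1.3 R st [[-1.0, 0.0, -0.0], [0.0, 1.0, -0.0], [0.0, -0.0, -1.0]]
time_s: 2.9
position: [0.5338, 0.1335, 0.1012]
tool_rot: [[-0.987, -0.163, -0.0], [-0.163, 0.987, -0.0], [0.0, -0.0, -1.0]]
ft_force: [1.2, 2.3, -0.2]
grip_width: -0.0001
gripper_force: 1.0
t 2.9 station [-0.1029  0.1991] z 0.1012 F st [1.5 2.1] -0.2 R st [[-1.0, 0.0, -0.0], [0.0, 1.0, -0.0], [0.0, -0.0, -1.0]]
```

```bash
python3 -m handwheel '[[[0,-0.005,0],[0,0,0]],[[0,-0.01,0],[0,0,0]],[[0,-0.015,0],[0,0,0]],[[0,-0.02,0],[0,0,0]],[[0,-0.02,0],[0,0,0]]]'
python3 s.py
python3 -m handwheel '[[[0,-0.004,0],[0,0,0]],[[0,-0.008,0],[0,0,0]],[[0,-0.01,0],[0,0,0]]]'
python3 s.py
```

```text
time_s: 3.4
position: [0.5346, 0.1279, 0.1013]
tool_rot: [[-0.986, -0.164, -0.001], [-0.164, 0.986, 0.008], [-0.0, 0.008, -1.0]]
ft_force: [-0.9, 25.9, -0.5]
grip_width: -0.0002
gripper_force: 12.6
t 3.4 station [-0.103   0.1935] z 0.1013 F st [ 3.4 25.7] -0.5 R st [[-1.0, 0.0, 0.0], [0.0, 1.0, 0.01], [-0.0, 0.01, -1.0]]
time_s: 3.7
position: [0.5346, 0.1273, 0.1014]
tool_rot: [[-0.986, -0.165, -0.002], [-0.165, 0.986, 0.016], [-0.001, 0.016, -1.0]]
ft_force: [-2.7, 54.5, 3.4]
grip_width: -0.0003
gripper_force: 26.4
t 3.7 station [-0.1032  0.1928] z 0.1014 F st [ 6.3 54.2] 3.4 R st [[-1.0, -0.0, 0.0], [-0.0, 1.0, 0.02], [-0.0, 0.02, -1.0]]
```

The carriage is at its stop: force rises with no further motion. Next I back off, rise and look.

```bash
python3 -m handwheel '[[[0,0.03,0],[0,0,0]],[[0,0.09,0],[0,0,0]],[[0,0.09,-0.1],[0,0,0]],[[0,0.09,-0.2],[0,0,0]],[[0,0.09,-0.3],[0,0,0]],[[0,0.09,-0.4],[0,0,0]],[[0,0.09,-0.5],[0,0,0]],[[0,0.09,-0.54],[0,0,0]],[[0,0.09,-0.54],[0,0,0]]]'
python3 s.py
python3 - <<'E'
from rig import *
import cv2,numpy as np
n="side";p,d=get_image(n);np.savez("side1.npz",p=p,d=d,**camera_params(n))
cv2.imwrite("pics/side1.png",np.clip(cv2.resize(p[110:270,180:380],None,fx=4,fy=3.75,interpolation=cv2.INTER_CUBIC)[...,::-1]*1.6,0,255).astype('uint8'))
E
```

```text
time_s: 4.6
position: [0.5293, 0.163, 0.3745]
tool_rot: [[-0.987, -0.163, 0.006], [-0.163, 0.987, -0.0], [-0.006, -0.001, -1.0]]
ft_force: [0.8, -0.9, 0.6]
grip_width: 0.0002
gripper_force: 0.0
t 4.6 station [-0.1025  0.229 ] z 0.3745 F st [ 0.7 -1. ] 0.6 R st [[-1.0, 0.0, 0.01], [0.0, 1.0, -0.0], [-0.01, -0.0, -1.0]]
```

View pics/side1.png

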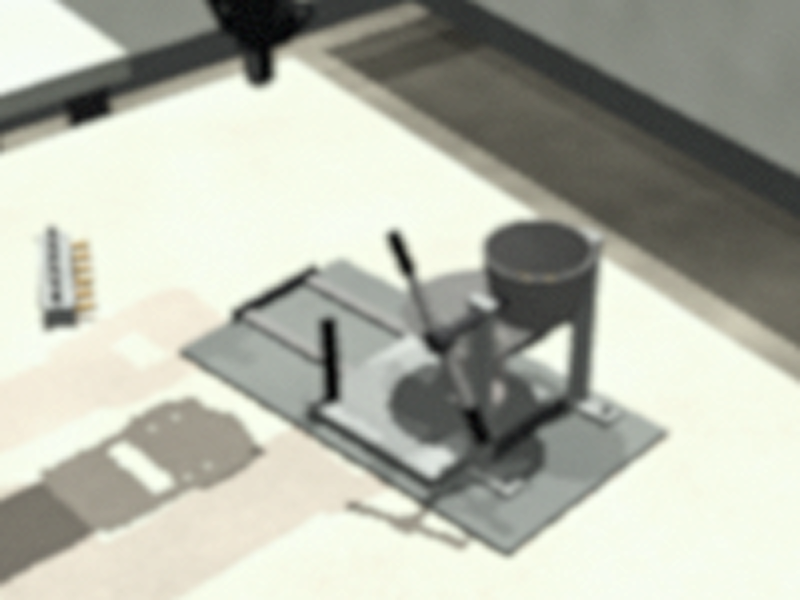

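The picture shows the carriage in under the pot, with the post top at about (262,195) in the full image. The bar end's tip is at (279,173), where the fit predicts it. I move behind the bar's upper end.

```bash
python3 -m handwheel '[[[0.055,-0.1,0],[0,0,0]],[[0.055,-0.2,0],[0,0,0]],[[0.055,-0.3,0],[0,0,0]],[[0.055,-0.4,0],[0,0,0]],[[0.055,-0.478,0],[0,0,0]],[[0.055,-0.478,0.06],[0,0,0]],[[0.055,-0.478,0.12],[0,0,0]],[[0.055,-0.478,0.182],[0,0,0]],[[0.055,-0.478,0.182],[0,0,0]]]'
python3 s.py
```

```text
time_s: 5.55
position: [0.5387, -0.0766, 0.275]
tool_rot: [[-0.987, -0.163, -0.011], [-0.163, 0.987, 0.004], [0.01, 0.005, -1.0]]
ft_force: [0.1, 0.6, 0.5]
grip_width: 0.0
gripper_force: 0.0
t 5.55 station [-0.1326 -0.009 ] z 0.275 F st [0.2 0.6] 0.5 R st [[-1.0, 0.0, -0.01], [0.0, 1.0, 0.01], [0.01, 0.01, -1.0]]
```

```bash
python3 -m handwheel '[[[0,0.03,0],[0,0,0]],[[0,0.06,0.001],[0,0,0]],[[0,0.072,0.007],[0,0,0]],[[0,0.084,0.015],[0,0,0]],[[0,0.095,0.024],[0,0,0]],[[0,0.11,0.039],[0,0,0]],[[0,0.124,0.055],[0,0,0]],[[0,0.141,0.073],[0,0,0]],[[0,0.158,0.092],[0,0,0]],[[0,0.158,0.092],[0,0,0]]]'
python3 s.py
```

```text
time_s: 6.55
position: [0.5274, 0.0016, 0.2336]
tool_rot: [[-0.986, -0.164, -0.002], [-0.164, 0.986, 0.0], [0.001, 0.0, -1.0]]
ft_force: [1.0, 0.5, 1.0]
grip_width: 0.0003
gripper_force: 0.2
t 6.55 station [-0.1309  0.0701] z 0.2336 F st [1.  0.3] 1.0 R st [[-1.0, 0.0, -0.0], [0.0, 1.0, 0.0], [0.0, 0.0, -1.0]]
```

```bash
python3 -m handwheel '[[[0,0.012,0.02],[0,0,0]],[[0,0.024,0.041],[0,0,0]],[[0,0.031,0.062],[0,0,0]]]'
python3 s.py
python3 - <<'E'
from rig import *
import cv2,numpy as np
n="side";p,d=get_image(n)
cv2.imwrite("pics/side2.png",np.clip(cv2.resize(p[110:270,180:380],None,fx=4,fy=3.75,interpolation=cv2.INTER_CUBIC)[...,::-1]*1.6,0,255).astype('uint8'))
E
```

```text
time_s: 6.85
position: [0.5255, 0.0165, 0.203]
tool_rot: [[-0.987, -0.163, 0.001], [-0.163, 0.987, -0.0], [-0.001, -0.0, -1.0]]
ft_force: [-1.1, -2.6, 5.2]
grip_width: 0.0001
gripper_force: 2.3
t 6.85 station [-0.1303  0.085 ] z 0.203 F st [-1.5 -2.3] 5.2 R st [[-1.0, 0.0, 0.0], [0.0, 1.0, -0.0], [-0.0, -0.0, -1.0]]
```

View pics/side2.png

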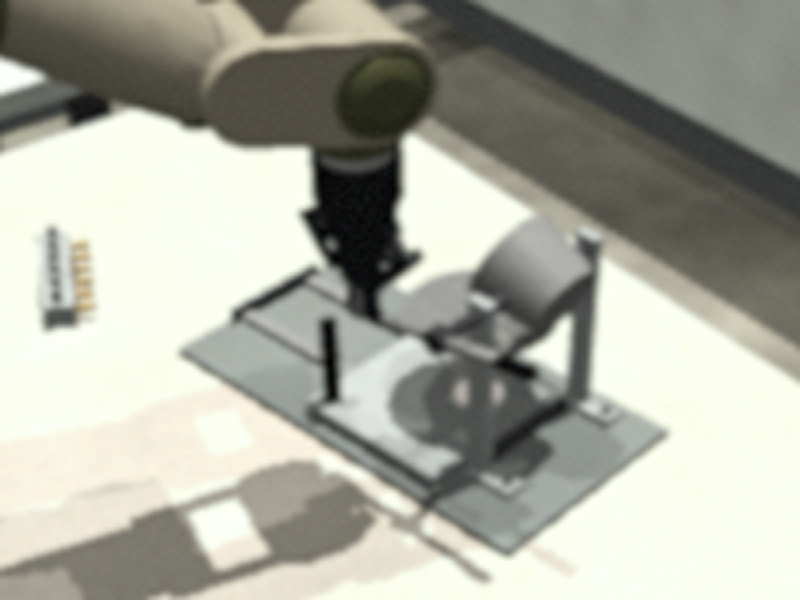

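The picture shows the tip at about (365,310) in the crop, pressing the level bar, with the pot half tipped. I continue over, leaning the gripper away from the hub.

```bash
python3 -m handwheel '[[[0,0.006,0.021],[0.03,0,0]],[[0,0.008,0.044],[0.05,0,0]],[[0,0.008,0.067],[0.067,0,0]],[[0,-0.003,0.087],[0.09,0,0]],[[0,-0.016,0.106],[0.111,0,0]],[[0,-0.016,0.106],[0.111,0,0]]]'
python3 s.py
python3 -m handwheel '[[[0,0,0],[0,0,0]]]'
python3 s.py
```

```text
time_s: 7.5
position: [0.5257, 0.0094, 0.1484]
tool_rot: [[-0.986, -0.156, 0.053], [-0.165, 0.927, -0.336], [0.004, -0.341, -0.94]]
ft_force: [0.7, 0.2, -0.1]
grip_width: -0.0
gripper_force: 0.1
t 7.5 station [-0.1313  0.0781] z 0.1484 F st [0.7 0.1] -0.1 R st [[-1.0, -0.0, -0.0], [-0.0, 0.94, -0.34], [0.0, -0.34, -0.94]]
time_s: 7.6
position: [0.5265, 0.0089, 0.1499]
tool_rot: [[-0.987, -0.154, 0.054], [-0.164, 0.928, -0.335], [0.001, -0.339, -0.941]]
ft_force: [0.5, -0.6, -0.3]
grip_width: -0.0003
gripper_force: 0.0
t 7.6 station [-0.1306  0.0774] z 0.1499 F st [ 0.4 -0.7] -0.3 R st [[-1.0, 0.0, -0.0], [0.0, 0.94, -0.34], [0.0, -0.34, -0.94]]
```

```bash
python3 -m handwheel '[[[0,-0.005,0.011],[0.015,0,0]],[[0,-0.009,0.022],[0.03,0,0]],[[0,-0.015,0.032],[0.043,0,0]],[[0,-0.02,0.042],[0.056,0,0]],[[0,-0.024,0.048],[0.056,0,0]],[[0,-0.028,0.054],[0.056,0,0]],[[0,-0.028,0.054],[0.056,0,0]]]'
python3 s.py
python3 - <<'E'
from rig import *
import cv2,numpy as np
o=[np.clip(cv2.resize(get_image(n)[0][a:b,c:d],(400,400),interpolation=cv2.INTER_CUBIC)[...,::-1]*1.6,0,255).astype('uint8') for n,a,b,c,d in(("side",140,260,220,340),("top",120,250,170,300))]
cv2.imwrite("pics/s3.png",np.hstack(o))
E
```

```text
time_s: 8.3
position: [0.5307, -0.0128, 0.1306]
tool_rot: [[-0.987, -0.14, 0.083], [-0.163, 0.856, -0.491], [-0.003, -0.498, -0.867]]
ft_force: [-4.5, 11.9, 9.1]
grip_width: 0.0
gripper_force: 7.6
t 8.3 station [-0.13    0.0553] z 0.1306 F st [-2.4 12.5] 9.1 R st [[-1.0, 0.0, 0.0], [0.0, 0.87, -0.5], [-0.0, -0.5, -0.87]]
```

View pics/s3.png

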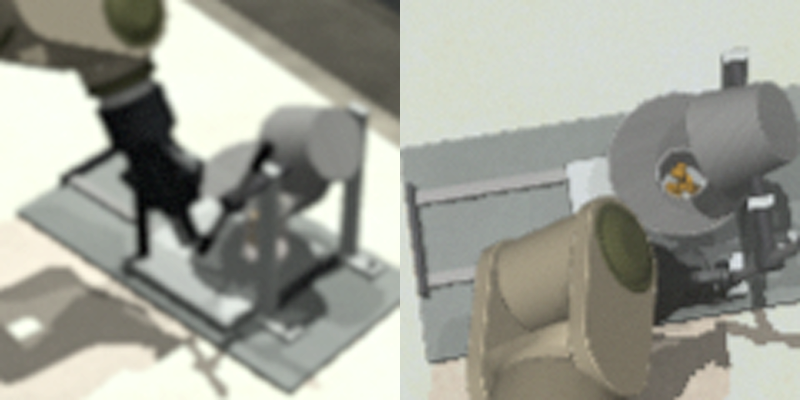

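The pot is tipped, with the bar near its end, and brass is visible in the throat. A small nudge will confirm the stop.

```bash
python3 -m handwheel '[[[0,-0.002,0.003],[0,0,0]],[[0,-0.004,0.006],[0,0,0]],[[0,-0.004,0.006],[0,0,0]],[[0,-0.004,0.006],[0,0,0]]]'
python3 s.py
python3 -m handwheel '[[[0,0.02,-0.06],[0,0,0]],[[0,0.04,-0.12],[0,0,0]],[[0,0.04,-0.22],[0,0,0]],[[0,0.04,-0.32],[-0.05,0,0]],[[0,0.04,-0.42],[-0.1,0,0]],[[0,0.04,-0.48],[-0.167,0,0]],[[0,0.04,-0.48],[-0.167,0,0]],[[0,0.04,-0.48],[-0.167,0,0]],[[0,0.04,-0.48],[-0.167,0,0]]]'
python3 s.py;python3 - <<'E'
from rig import *
import cv2,numpy as np
o=[]
for n,a,b,c,d in(("side",140,260,220,340),("top",160,210,200,250)):
    p,z=get_image(n);np.savez(n+"4.npz",p=p,d=z,**camera_params(n))
    o.append(np.clip(cv2.resize(p[a:b,c:d],(400,400),interpolation=cv2.INTER_CUBIC)[...,::-1]*1.6,0,255).astype('uint8'))
cv2.imwrite("pics/s4.png",np.hstack(o))
E
```

```text
time_s: 8.8
position: [0.5312, -0.0137, 0.1302]
tool_rot: [[-0.986, -0.14, 0.086], [-0.164, 0.857, -0.488], [-0.006, -0.496, -0.868]]
ft_force: [-9.4, 29.6, 22.1]
grip_width: 0.0001
gripper_force: 17.5
t 8.8 station [-0.1296  0.0543] z 0.1302 F st [-4.4 30.7] 22.1 R st [[-1.0, 0.0, 0.0], [-0.0, 0.87, -0.5], [-0.01, -0.5, -0.87]]
time_s: 9.7
position: [0.5084, 0.1181, 0.3254]
tool_rot: [[-0.987, -0.162, -0.001], [-0.162, 0.987, -0.001], [0.001, -0.001, -1.0]]
ft_force: [0.6, -0.6, -0.0]
grip_width: -0.0001
gripper_force: 0.0
t 9.7 station [-0.1305  0.188 ] z 0.3254 F st [ 0.5 -0.7] -0.0 R st [[-1.0, 0.0, -0.0], [0.0, 1.0, -0.0], [0.0, -0.0, -1.0]]
```

View pics/s4.png

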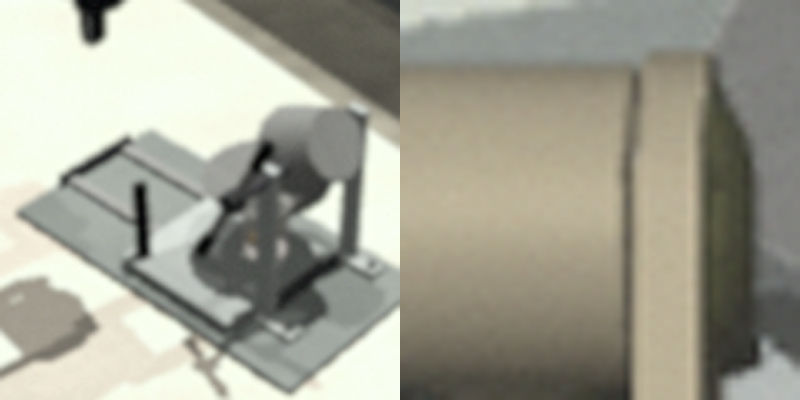

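The nudge force rose to 38 N with no motion, so the pot is at its stop. The post is still in. I move to the +y side of end B and look at the funnel.

```bash
python3 -m handwheel '[[[0,-0.1,0],[0,0,0]],[[0,-0.2,0],[0,0,0]],[[0,-0.3,0],[0,0,0]],[[0,-0.342,0],[0,0,0]],[[0,-0.342,0.04],[0,0,0]],[[0,-0.342,0.083],[0,0,0]],[[0,-0.342,0.083],[0,0,0]],[[0,-0.342,0.083],[0,0,0]]]'
python3 s.py;python3 - <<'E'
from rig import *
import cv2,numpy as np
o=[]
for n,a,b,c,d in(("side",140,260,220,340),("top",150,210,220,280)):
    p,z=get_image(n)
    o.append(np.clip(cv2.resize(p[a:b,c:d],(400,400),interpolation=cv2.INTER_CUBIC)[...,::-1]*1.6,0,255).astype('uint8'))
cv2.imwrite("pics/s5.png",np.hstack(o))
E
```

```text
time_s: 10.6
position: [0.5364, -0.0495, 0.2846]
tool_rot: [[-0.986, -0.164, -0.001], [-0.164, 0.986, -0.0], [0.001, -0.0, -1.0]]
ft_force: [-0.4, -1.4, 0.9]
grip_width: -0.0004
gripper_force: 0.0
t 10.6 station [-0.1304  0.0181] z 0.2846 F st [-0.6 -1.3] 0.9 R st [[-1.0, -0.0, -0.0], [-0.0, 1.0, -0.0], [0.0, -0.0, -1.0]]
```

View pics/s5.png

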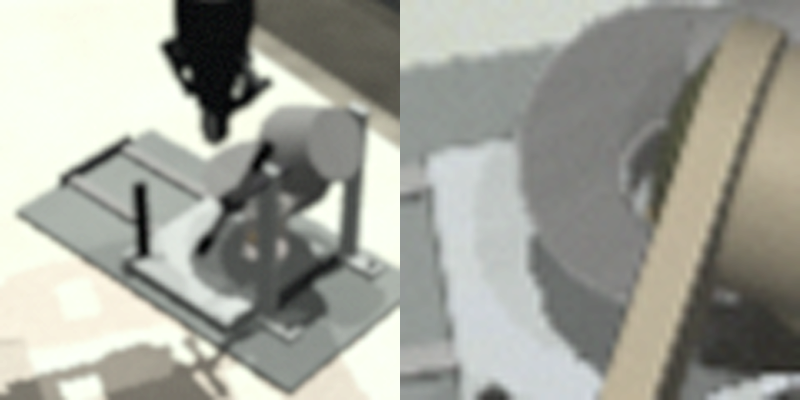

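```bash
python3 -m handwheel '[[[0,-0.035,0],[0,0,0]],[[0,-0.07,0.004],[0,0,0]],[[0,-0.082,0.01],[0,0,0]],[[0,-0.094,0.018],[0,0,0]],[[0,-0.105,0.026],[0,0,0]],[[0,-0.12,0.041],[0,0,0]],[[0,-0.134,0.057],[0,0,0]],[[0,-0.151,0.075],[0,0,0]],[[0,-0.168,0.094],[0,0,0]]]'
python3 s.py
python3 -m handwheel '[[[0,-0.012,0.02],[0,0,0]],[[0,-0.024,0.041],[0,0,0]],[[0,-0.031,0.062],[0,0,0]]]'
python3 s.py
```

```text
time_s: 11.6
position: [0.5496, -0.1328, 0.2361]
tool_rot: [[-0.987, -0.164, -0.002], [-0.164, 0.987, 0.001], [0.002, 0.002, -1.0]]
ft_force: [-2.7, 3.9, 2.8]
grip_width: -0.0001
gripper_force: 2.1
t 11.6 station [-0.131  -0.0662] z 0.2361 F st [-2.   4.3] 2.8 R st [[-1.0, 0.0, -0.0], [0.0, 1.0, 0.0], [0.0, 0.0, -1.0]]
time_s: 11.9
position: [0.5527, -0.1488, 0.2054]
tool_rot: [[-0.987, -0.163, 0.0], [-0.163, 0.987, -0.0], [-0.0, -0.0, -1.0]]
ft_force: [-1.7, 1.8, 2.8]
grip_width: 0.0001
gripper_force: 1.8
t 11.9 station [-0.1306 -0.0825] z 0.2054 F st [-1.3  2. ] 2.8 R st [[-1.0, 0.0, 0.0], [0.0, 1.0, -0.0], [-0.0, -0.0, -1.0]]
```

```bash
python3 -m handwheel '[[[0,-0.006,0.021],[-0.03,0,0]],[[0,-0.008,0.044],[-0.05,0,0]],[[0,-0.008,0.067],[-0.067,0,0]],[[0,0.003,0.087],[-0.09,0,0]],[[0,0.016,0.106],[-0.111,0,0]],[[0,0.016,0.106],[-0.111,0,0]]]'
python3 s.py
python3 -m handwheel '[[[0,0.005,0.011],[-0.015,0,0]],[[0,0.009,0.022],[-0.03,0,0]],[[0,0.015,0.032],[-0.043,0,0]],[[0,0.02,0.042],[-0.056,0,0]],[[0,0.024,0.048],[-0.056,0,0]],[[0,0.024,0.048],[-0.056,0,0]]]'
python3 s.py
```

```text
time_s: 12.5
position: [0.551, -0.1414, 0.1511]
tool_rot: [[-0.987, -0.151, -0.057], [-0.161, 0.927, 0.338], [0.002, 0.343, -0.939]]
ft_force: [-0.6, -0.2, 0.0]
grip_width: -0.0003
gripper_force: 0.1
t 12.5 station [-0.1311 -0.0749] z 0.1511 F st [-0.6 -0.1] 0.0 R st [[-1.0, 0.0, -0.0], [0.0, 0.94, 0.34], [0.0, 0.34, -0.94]]
time_s: 13.1
position: [0.5479, -0.1208, 0.1345]
tool_rot: [[-0.987, -0.141, -0.082], [-0.163, 0.854, 0.494], [0.001, 0.501, -0.866]]
ft_force: [-1.3, -2.4, -0.9]
grip_width: -0.0002
gripper_force: 1.1
t 13.1 station [-0.1307 -0.054 ] z 0.1345 F st [-1.7 -2.2] -0.9 R st [[-1.0, 0.0, -0.0], [0.0, 0.87, 0.5], [0.0, 0.5, -0.87]]
```

Small nudges continue until the upright stop.

```bash
python3 -m handwheel '[[[0,0.002,0.003],[0,0,0]],[[0,0.004,0.006],[0,0,0]],[[0,0.006,0.009],[0,0,0]],[[0,0.006,0.009],[0,0,0]]]'
python3 s.py
python3 -m handwheel '[[[0,0.002,0.003],[0,0,0]],[[0,0.004,0.006],[0,0,0]],[[0,0.004,0.006],[0,0,0]]]'
python3 s.py
```

```text
time_s: 13.5
position: [0.5472, -0.116, 0.1325]
tool_rot: [[-0.987, -0.141, -0.082], [-0.163, 0.854, 0.494], [0.0, 0.501, -0.866]]
ft_force: [-1.4, -3.6, -0.9]
grip_width: -0.0001
gripper_force: 1.6
t 13.5 station [-0.1306 -0.0492] z 0.1325 F st [-2.  -3.4] -0.9 R st [[-1.0, 0.0, 0.0], [0.0, 0.87, 0.5], [0.0, 0.5, -0.87]]
time_s: 13.8
position: [0.5473, -0.1145, 0.1315]
tool_rot: [[-0.987, -0.141, -0.079], [-0.162, 0.856, 0.491], [-0.002, 0.498, -0.867]]
ft_force: [-1.8, -11.6, 4.9]
grip_width: 0.0003
gripper_force: 5.5
t 13.8 station [-0.1303 -0.0477] z 0.1315 F st [ -3.7 -11.2] 4.9 R st [[-1.0, 0.0, 0.0], [0.0, 0.87, 0.5], [-0.0, 0.5, -0.87]]
```

```bash
python3 -m handwheel '[[[0,0.002,0.003],[0,0,0]],[[0,0.004,0.006],[0,0,0]],[[0,0.004,0.006],[0,0,0]],[[0,0.004,0.006],[0,0,0]]]'
python3 s.py
python3 -m handwheel '[[[0,-0.02,-0.06],[0,0,0]],[[0,-0.04,-0.12],[0,0,0]],[[0,-0.04,-0.22],[0,0,0]],[[0,-0.04,-0.32],[0.05,0,0]],[[0,-0.04,-0.42],[0.1,0,0]],[[0,-0.04,-0.48],[0.167,0,0]],[[0,-0.04,-0.48],[0.167,0,0]],[[0,-0.04,-0.48],[0.167,0,0]],[[0,-0.04,-0.48],[0.167,0,0]]]'
python3 s.py;python3 - <<'E'
from rig import *
import cv2,numpy as np
o=[]
for n,a,b,c,d in(("side",140,260,220,340),("top",130,220,210,300)):
    p,z=get_image(n)
    o.append(np.clip(cv2.resize(p[a:b,c:d],(400,400),interpolation=cv2.INTER_CUBIC)[...,::-1]*1.6,0,255).astype('uint8'))
cv2.imwrite("pics/s6.png",np.hstack(o))
E
```

```text
time_s: 14.2
position: [0.5475, -0.1138, 0.1311]
tool_rot: [[-0.987, -0.142, -0.076], [-0.161, 0.858, 0.487], [-0.004, 0.493, -0.87]]
ft_force: [-3.5, -21.7, 11.2]
grip_width: -0.0001
gripper_force: 11.9
t 14.2 station [-0.13   -0.0471] z 0.1311 F st [ -7.  -20.8] 11.2 R st [[-1.0, 0.0, 0.01], [0.0, 0.87, 0.49], [-0.0, 0.49, -0.87]]
time_s: 15.1
position: [0.5686, -0.2446, 0.3262]
tool_rot: [[-0.986, -0.164, -0.002], [-0.164, 0.986, 0.004], [0.001, 0.004, -1.0]]
ft_force: [-0.9, -0.7, -0.3]
grip_width: 0.0002
gripper_force: 0.0
t 15.1 station [-0.1307 -0.1795] z 0.3262 F st [-1.  -0.6] -0.3 R st [[-1.0, -0.0, -0.0], [-0.0, 1.0, 0.0], [0.0, 0.0, -1.0]]
```

View pics/s6.png

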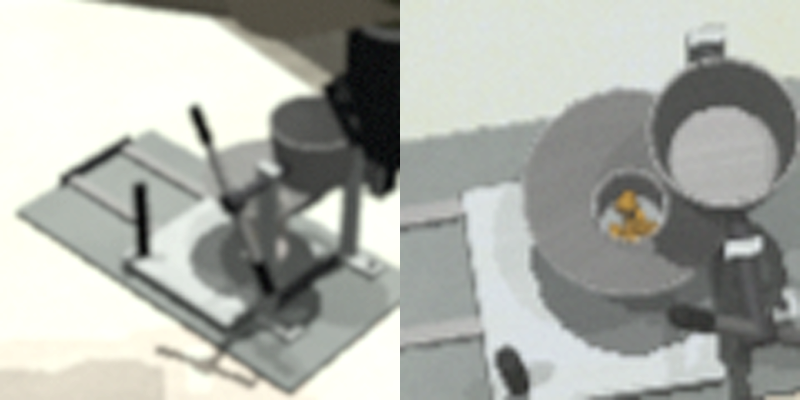

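Pot is empty and upright. Brass is visible only in the throat at (630,215) of the composite, with none on the funnel slope. Next I go to the post's -y side.

```bash
python3 -m handwheel '[[[0,0,-0.088],[0,0,0]],[[0,0.1,-0.088],[0,0,0]],[[0,0.2,-0.088],[0,0,0]],[[0,0.3,-0.088],[0,0,0]],[[0,0.4,-0.088],[0,0,0]],[[-0.045,0.5,-0.088],[0,0,0]],[[-0.045,0.6,-0.088],[0,0,0]],[[-0.045,0.619,-0.088],[0,0,0]],[[-0.045,0.619,-0.088],[0,0,0]]]'
python3 s.py
python3 -m handwheel '[[[0,0,0.08],[0,0,0]],[[0,0,0.16],[0,0,0]],[[0,0,0.24],[0,0,0]],[[0,0,0.32],[0,0,0]],[[0,0,0.4],[0,0,0]],[[0,0,0.46],[0,0,0]],[[0,0,0.54],[0,0,0]],[[0,0,0.54],[0,0,0]]]'
python3 s.py
```

```text
time_s: 16.1
position: [0.5402, 0.0648, 0.3705]
tool_rot: [[-0.986, -0.166, -0.002], [-0.166, 0.986, 0.001], [0.001, 0.001, -1.0]]
ft_force: [-0.5, 0.0, 0.4]
grip_width: 0.0002
gripper_force: 0.0
t 16.1 station [-0.1079  0.1303] z 0.3705 F st [-0.5  0.1] 0.4 R st [[-1.0, -0.0, -0.0], [-0.0, 1.0, 0.0], [0.0, 0.0, -1.0]]
time_s: 16.9
position: [0.5381, 0.0618, 0.0965]
tool_rot: [[-0.987, -0.161, -0.01], [-0.161, 0.987, 0.001], [0.01, 0.003, -1.0]]
ft_force: [-0.2, 1.0, 1.1]
grip_width: -0.0001
gripper_force: 0.0
t 16.9 station [-0.1104  0.1277] z 0.0965 F st [0. 1.] 1.1 R st [[-1.0, 0.0, -0.01], [0.0, 1.0, 0.0], [0.01, 0.0, -1.0]]
```

```bash
python3 -m handwheel '[[[-0.01,0.015,0],[0,0,0]],[[-0.01,0.04,0],[0,0,0]],[[-0.01,0.07,0],[0,0,0]],[[-0.01,0.1,0],[0,0,0]],[[-0.01,0.13,0],[0,0,0]],[[-0.01,0.16,0],[0,0,0]],[[-0.01,0.19,0],[0,0,0]],[[-0.01,0.22,0],[0,0,0]],[[-0.01,0.25,0],[0,0,0]],[[-0.01,0.27,0],[0,0,0]]]'
python3 s.py
python3 -m handwheel '[[[0,0.01,0],[0,0,0]],[[0,0.02,0],[0,0,0]],[[0,0.03,0],[0,0,0]],[[0,0.036,0],[0,0,0]],[[0,0.036,0],[0,0,0]]]'
python3 s.py
python3 -m handwheel '[[[0,0.004,0],[0,0,0]],[[0,0.008,0],[0,0,0]],[[0,0.01,0],[0,0,0]],[[0,0.01,0],[0,0,0]]]'
python3 s.py
```

```text
time_s: 17.9
position: [0.5226, 0.1989, 0.1008]
tool_rot: [[-0.986, -0.164, -0.001], [-0.164, 0.986, -0.0], [0.001, 0.0, -1.0]]
ft_force: [-0.2, -2.9, 1.6]
grip_width: -0.0003
gripper_force: 1.2
t 17.9 station [-0.1032  0.2655] z 0.1008 F st [-0.7 -2.8] 1.6 R st [[-1.0, 0.0, -0.0], [0.0, 1.0, 0.0], [0.0, 0.0, -1.0]]
time_s: 18.4
position: [0.5204, 0.2156, 0.1009]
tool_rot: [[-0.987, -0.163, 0.0], [-0.163, 0.987, 0.001], [-0.0, 0.0, -1.0]]
ft_force: [0.4, 0.6, 0.8]
grip_width: -0.0004
gripper_force: 0.0
t 18.4 station [-0.1027  0.2823] z 0.1009 F st [0.5 0.5] 0.8 R st [[-1.0, 0.0, 0.0], [0.0, 1.0, 0.0], [-0.0, 0.0, -1.0]]
time_s: 18.8
position: [0.5196, 0.2203, 0.101]
tool_rot: [[-0.987, -0.163, 0.0], [-0.163, 0.987, 0.0], [-0.0, 0.0, -1.0]]
ft_force: [0.6, -0.4, -1.1]
grip_width: -0.0001
gripper_force: 0.5
t 18.8 station [-0.1026  0.287 ] z 0.101 F st [ 0.6 -0.5] -1.1 R st [[-1.0, 0.0, 0.0], [0.0, 1.0, 0.0], [-0.0, 0.0, -1.0]]
```

```bash
python3 -m handwheel '[[[0,0.005,0],[0,0,0]],[[0,0.01,0],[0,0,0]],[[0,0.015,0],[0,0,0]],[[0,0.02,0],[0,0,0]],[[0,0.02,0],[0,0,0]]]'
python3 s.py
```

```text
time_s: 19.3
position: [0.5192, 0.223, 0.1011]
tool_rot: [[-0.987, -0.162, 0.0], [-0.162, 0.987, -0.014], [0.002, -0.014, -1.0]]
ft_force: [3.0, -41.6, 2.8]
grip_width: -0.0001
gripper_force: 21.2
t 19.3 station [-0.1026  0.2898] z 0.1011 F st [ -3.9 -41.5] 2.8 R st [[-1.0, 0.0, -0.0], [0.0, 1.0, -0.01], [0.0, -0.01, -1.0]]
```

The out stop is reached. I back away, rise and check.

```bash
python3 -m handwheel '[[[0,-0.03,0],[0,0,0]],[[0.02,-0.06,0],[0,0,0]],[[0.02,-0.06,-0.1],[0,0,0]],[[0.02,-0.06,-0.2],[0,0,0]],[[0.02,-0.06,-0.3],[0,0,0]],[[0.1,-0.06,-0.4],[0,0,0]],[[0.2,-0.06,-0.4],[0,0,0]],[[0.3,-0.06,-0.4],[0,0,0]],[[0.36,-0.06,-0.4],[0,0,0]],[[0.36,-0.06,-0.4],[0,0,0]]]'
python3 s.py;python3 - <<'E'
from rig import *
import cv2,numpy as np
o=[]
for n,a,b,c,d in(("side",140,260,220,340),("top",130,240,190,300)):
    p,z=get_image(n)
    o.append(np.clip(cv2.resize(p[a:b,c:d],(400,400),interpolation=cv2.INTER_CUBIC)[...,::-1]*1.6,0,255).astype('uint8'))
cv2.imwrite("pics/s7.png",np.hstack(o))
E
```

```text
time_s: 20.3
position: [0.3412, 0.1711, 0.3018]
tool_rot: [[-0.986, -0.164, 0.001], [-0.164, 0.986, 0.001], [-0.001, 0.001, -1.0]]
ft_force: [-0.3, 0.3, -0.3]
grip_width: 0.0002
gripper_force: 0.0
t 20.3 station [-0.2867  0.2678] z 0.3018 F st [-0.3  0.3] -0.3 R st [[-1.0, -0.0, 0.0], [-0.0, 1.0, 0.0], [-0.0, 0.0, -1.0]]
```

View pics/s7.png

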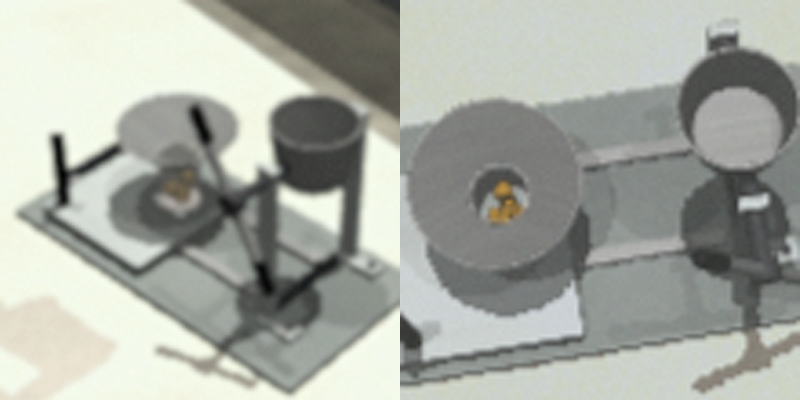

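The picture shows the carriage out, the pot upright and empty, the plugs in the tube at about (180,185) in the side view, and the arm clear. I hand in.

```bash
python3 -c "from rig import *;print(close_job())"
```

```text
the job is handed in; nothing more can be done
None
```

The job is handed in at about 20 s of the 72 s: carriage pushed back out to its stop, pot upright and empty, brass visible only in the tube (the five plugs could not be counted one by one), bystanders left alone as far as I know (not measured at the end), and no verdict came back.

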